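# Offer up a drawer-unit flap to its hinge

## Robot

A 6-joint arm with a two-finger parallel gripper is mounted at the origin on the work surface. World frame = base frame: x ahead of the robot, y to its left, z up, the work surface at z = 0. Lengths are in m, angles in rad, forces in N, time in s.
With the tool pointing down it reaches from about 0.35 to 0.925 m from the base axis. Payload 6.4 kg.
Tool frame: the origin (TCP) lies midway between the tips of the shut fingers; the grasp point (between the pads) lies 19 mm behind it (r.grip_point_offset is the distance from the TCP to the grasp point, in m); y points along the fingers, z is the direction in which the jaws open and shut, and the axes are right-handed (so a half turn about y gives the same grasp; the last joint's range is limited). The gripper opens to 94 mm and grips with 3 to 60 N. Pads are 16 mm wide; open, the fingers measure 119 mm over their backs; the gripper's body (75 mm by 177 mm) begins 78 mm behind the grasp point.
Start: joints at [-1.347, 0.245, 1.558, -0, 1.339, -0.174], TCP at [0.252, -0.599, 0.181] pointing down, gripper open.
Joint ranges: [-3.13, 3.13], [-1.02, 2.26], [0.13, 2.54], [-0.95, 4.09], [0.21, 2.88], [-2.74, 2.74]. Speed limits (rad/s): [2.57, 2.57, 3.14, 3.14, 3.14, 3.14].

## Interface

Orientations are given as a unit quaternion [w, x, y, z].
In Python, from rig import r, hand, eyes, close_job gives the robot as it stands. Calls block until the motion is done:
- r.move_ptp(position, orientation): joint-space move of the TCP to a pose.
- r.line_to(position, max_speed=0.15, frame=None, guard=None): straight line of the TCP; frame=None keeps the orientation; max_speed is the mean speed in m/s. With guard (N) it stops when the force on the tool has changed by that much, and returns True; else False.
- r.move_j(angles): joint-space move.
- hand.set_gripper(opening): opening from 0.0 (shut) to 1.0 (fully open); the grip force is fixed at half the most; returns when the fingers have stopped.
- r.dwell(seconds).
- r.inverse_kinematics(position, orientation): joint angles nearest the present ones, or None.
- eyes.capture(name): name is "side" or "top" or "wrist"; returns a dict with "img" (400x640x3 uint8, blue, green, red), "fx", "fy", "cx", "cy" (pixels), "rvec" (rotation vector, rad) and "tvec" (3), from world to camera coordinates, as OpenCV has them; the wrist camera has in their place "T_tool_cam" (4x4, takes a point from camera to tool coordinates, whose origin is the TCP and whose axes are the tool frame's). Camera axes: x right, y down, z forward; pixel columns grow to the right and rows downward; lengths in m; the calibration is good to about 2 mm. A picture is of the moment at which its call begins: read the wrist's pose just before it. There is no depth.
A pose or a line that the arm cannot do raises r.Unreachable and nothing moves.
- close_job(): hands the job in, once; it reports no verdict.
Readings, each from a call of its own:
- r.current_t(): time.
- r.current_q(): joint angles.
- r.current_qd(): joint speeds.
- r.current_joint_efforts(): joint torques, N m.
- r.current_ee_pos(): TCP position.
- r.current_tool_rot(): TCP orientation.
- r.current_force(): force on the tool from outside, world axes, zero at the start.
- r.current_moment(): the same for the moment, N m.
- r.current_gripper_width(): opening from 0.0 (shut) to 1.0 (fully open).
Only numpy, scipy, OpenCV 4.12 (cv2) and the standard library are available. Lean on these libraries where they do the work, as an engineer would, in place of code of your own. Each camera call takes 0.05 s, during which the arm holds its last target. There are 200 camera calls.

## Task

The drop-down front flap of the small drawer unit on the lab bench is to be rehung. First push the open drawer fully home, then lift the flap out of its stand, bring its knuckle down between the two hinge knuckles at the foot of the unit so that the pin holes line up, and finish still holding it there in the gripper, upright and hanging free (not resting or pressing on the hinge), while a colleague slides the pin in. Leave the other things on the bench where they are.

Things in the scene. Friction and masses are not known exactly. Their poses are not given: they have to be found in the camera images.
- drawer (a joint): how far the drawer is open, in m: 0 = fully home (front flush with the unit's front, against its stop), up to 0.13 open. It slides level, stays where it is left, and takes 2 to 3 N to push slowly.
- unit: grey drawer unit fixed to the bench: a box 200 deep (x), 240 wide (y), 150 mm high, origin at the centre of its underside, front face at x = -100 mm, x pointing into the unit, away from its front. The open drawer overhangs the hinge at the foot of its front.
- drawer_front (a point): middle of the outer face of the white drawer front, 110 mm above the bench; moves with the drawer. x points into the unit (push this way), z up. The front is 212 mm wide and reaches from 56 to 138 mm above the bench; a pull lip 90 mm wide, 6 mm thick stands out 12 mm from it at 75 mm above the bench.
- hinge_axis (a point): centre of the fixed hinge half, on the axis of its pin holes, 35 mm above the bench, 36 mm in front of the unit. x points into the unit, y along the hinge axis, z up. Two steel knuckles (tubes 22 mm outside, 11 mm hole, 25 mm long) on a dark block, one either side of this point, 44 mm clear gap between them, open above; the gap's floor is 21 mm below the axis.
- flap_hole (a point): centre of the pin hole in the flap's one steel knuckle (tube 22 mm outside, 11 mm hole, 38 mm long), middle of its lower edge. x is the panel's normal, y along the hole, z up. Lined up when this point is at hinge_axis, y axes parallel, either face to the unit. Lowered too far, the panel rests on the fixed knuckles with this point 5 mm below the axis.
- flap_mid (a point): centre of the loose flap, 59.5 mm above the hole's centre; axes as flap_hole. Plain aluminium panel 8 mm thick (x), 120 mm wide (y), from 16 to 130 mm above the hole's centre; about 0.2 kg; same on both faces. It starts upright in the stand, its top edge 147 mm above the bench; pinch that edge near its middle, across the thickness.
- stand: grey plastic stand fixed to the bench, base 80 x 160 x 6 mm, origin at the centre of its underside, axes as the flap standing in it. Two slotted posts, 78 mm high, guide the flap's side edges (slots 11 mm wide, some play); they reach inward to 49 mm from the middle. Draw the flap straight up: it is clear of the posts after 50 mm.
- bottle: glass bottle with cap, 60 mm diameter, 120 mm high, a bystander; origin at the centre of its underside
- jar: amber glass jar, 64 mm diameter, 85 mm high, a bystander; origin at the centre of its underside
- tipbox: yellow pipette-tip box with clear lid, 84 x 124 x 59 mm, a bystander; origin at the centre of its underside
- pin: the steel hinge pin, 6 mm thick, 126 mm long over all with a 24 mm cross head, lying on the bench for the colleague, a bystander; origin under the middle of its shaft, which is along x
Things that resemble listed ones, but are neither listed nor needed, are in the scene too. Of the things shaped like the part that bears flap_hole, the aluminium one is meant.

How it is judged:
On the way, in this order (a step that is already met when the one before it is completed fails the run):
1. the drawer is fully home (within 4 mm) (value of joint drawer below 0.004 m), for 0.2 s.
2. the flap is held by the fingers and lifted out of the stand (contact force between the fingers and flap above 1 N and z of flap_hole in the frame of stand above 0.06 m), for 0.1 s.
At the end, for the whole second after the job is handed in: Drawer home within 4 mm; flap hole centre within 3.5 mm of the hinge axis in height and fore-aft, 5 mm along it; hole axes parallel within 5 degrees; flap upright within 7 degrees, still, gripped (over 2 N), pressing on the unit with under 5 N (value of joint drawer below 0.004 m and x of flap_hole in the frame of hinge_axis between -0.0035 and 0.0035 m and z of flap_hole in the frame of hinge_axis between -0.0035 and 0.0035 m and y of flap_hole in the frame of hinge_axis between -0.005 and 0.005 m and angle between the y axis of flap_hole and the y axis of hinge_axis, either way round below 0.09 rad and angle between flap_hole's own z axis and vertical below 0.12 rad and contact force between the fingers and flap above 2 N and contact force between flap and unit below 5 N and linear speed of flap below 0.02 m/s); the arm keeps its last pose, push and grip.
It fails at once if the bottle is moved by more than 25 mm (distance of bottle from where it was at the start of the episode above 0.025 m).
It fails at once if the jar is moved by more than 25 mm (distance of jar from where it was at the start of the episode above 0.025 m).
It fails at once if the tip box is moved by more than 25 mm (distance of tipbox from where it was at the start of the episode above 0.025 m).
It fails at once if the hinge pin is moved by more than 25 mm (distance of pin from where it was at the start of the episode above 0.025 m).
It also fails if it takes over 72 s, if anything falls off the work surface, if the arm or the gripper's body presses on something with over 40 N, if the wrist force passes 120 N, or if a joint passes its speed limit or range.

## Working session

There is one attempt and no reset: what is moved stays moved. The work goes in short steps, each a Python script; the robot and the scene stay as the last script left them, time stands still between calls to the robot, and variables do not carry over. Pictures are saved under pics/ and viewed, about 8 in all and at most 12, crops included, and the job is handed in when it is done.

```bash
mkdir -p pics; ls; python3 - <<'E'
from rig import r,eyes
import cv2,numpy as np,pickle
d={n:eyes.capture(n) for n in("side","top")}
pickle.dump(d,open("c0.pkl","wb"))
for n in d:
    cv2.imwrite(f"pics/{n}0.png",d[n]["img"]); c=d[n]
    R=cv2.Rodrigues(np.array(c["rvec"]))[0]; print(n,c["fx"],c["cx"],c["cy"],-R.T@np.array(c["tvec"]).ravel(),R[2])
print(r.current_tool_rot(),r.grip_point_offset,r.current_t())
E
```

```text
pics
side 518.3694084247401 322.19013651064944 192.88321182469642 [ 0.59571638 -0.902596    1.03708008] [-0.03872323  0.694597   -0.71835612]
top 463.9432780231013 320.00481774899174 203.10780666905507 [0.30074841 0.0374499  1.1716992 ] [ 0.22931761  0.00417423 -0.9733427 ]
[ 0.13969135 -0.13972086  0.69378098 -0.69255495] 0.0188 0.1
```

View pics/side0.png

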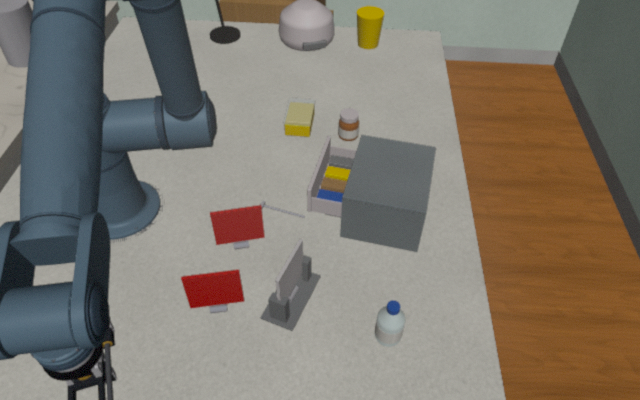

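View pics/top0.png

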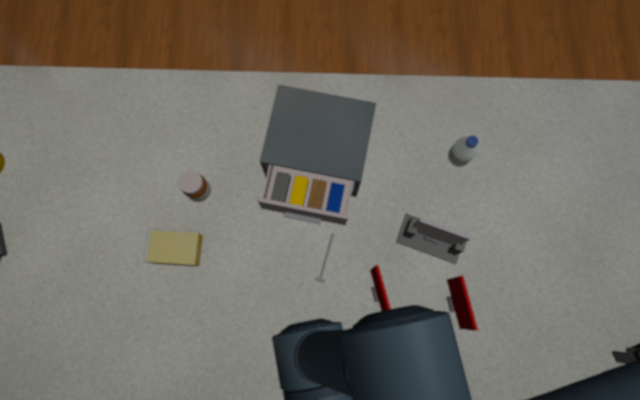

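The side view shows an aluminium panel in the grey stand at (292,275) and two red panels at (238,224) and (213,288). Only the grey one fits "aluminium". The unit is at (390,190) with its drawer open, the pin at (283,209), the bottle at (390,322), the tip box at (300,118) and the jar at (348,124). In the top view the unit's top is around (320,135) and the stand is at (432,238). One enlarged crop will confirm the flap and give me corner pixels.

```bash
python3 - <<'E'
import cv2,pickle,numpy as np
d=pickle.load(open("c0.pkl","rb"))
a=cv2.resize(d["top"]["img"][75:270,250:480],None,fx=3,fy=3,interpolation=cv2.INTER_CUBIC)[:, :]
b=cv2.resize(d["side"]["img"][225:335,250:330],None,fx=4,fy=4,interpolation=cv2.INTER_CUBIC)
a1=cv2.resize(d["top"]["img"][205:270,390:475],None,fx=5,fy=5,interpolation=cv2.INTER_CUBIC)  # 425x325
a2=cv2.resize(d["top"]["img"][80:230,250:385],None,fx=3,fy=3,interpolation=cv2.INTER_CUBIC)
out=np.zeros((600,800,3),np.uint8)
out[:440,:320]=b; out[:325,320:745]=a1
out2=cv2.resize(d["top"]["img"][80:230,250:385],None,fx=4,fy=4,interpolation=cv2.INTER_CUBIC)
cv2.imwrite("pics/flapcrop.png",out[:440,:745]);cv2.imwrite("pics/unitcrop.png",out2)
E
```

```text
(no output)
```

View pics/flapcrop.png

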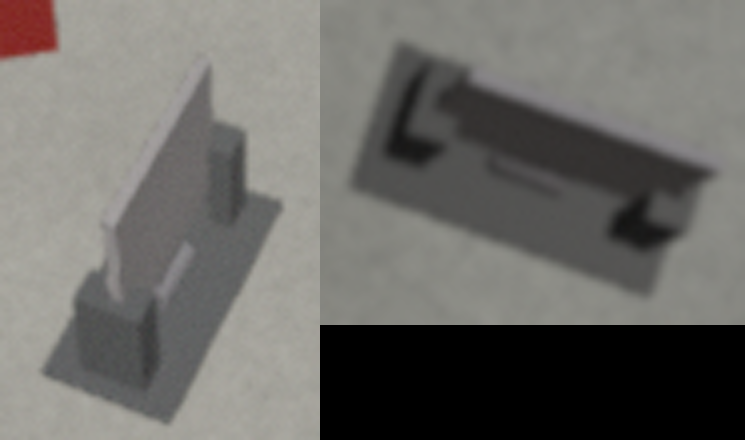

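View pics/unitcrop.png

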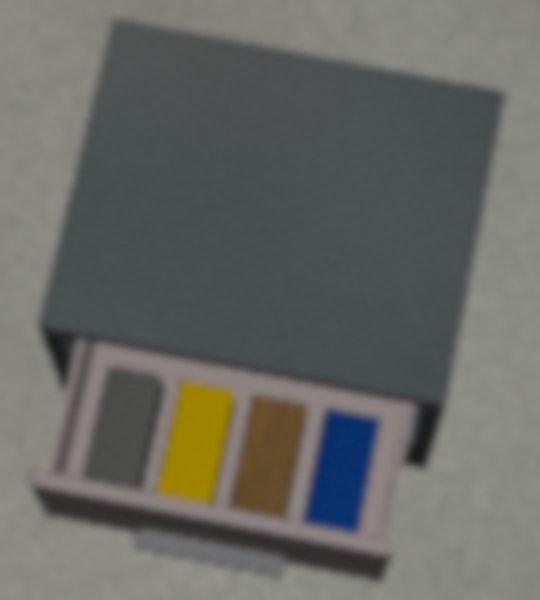

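The crop confirms it: the aluminium panel standing in the grey stand is the flap, and the red ones are decoys. Top-edge ends in the top view are about (420,219) and (469,238). The unit's top corners are about (279,85), (376,103), (359,181) and (261,161). Casting rays next.

```bash
cat > h.py <<'E'
import cv2,pickle,numpy as np
from scipy.spatial.transform import Rotation as Ro
def ray(c,px):
    R=cv2.Rodrigues(np.array(c["rvec"],float))[0]; o=-R.T@np.array(c["tvec"],float).ravel()
    return o,np.array([(px[0]-c["cx"])/c["fx"],(px[1]-c["cy"])/c["fy"],1])@R
def onz(c,px,z):
    o,v=ray(c,px); return o+v*(z-o[2])/v[2]
def wcam(c,pos,q):
    """wrist capture -> same form as fixed cameras"""
    T=np.eye(4);T[:3,:3]=Ro.from_quat(q,scalar_first=True).as_matrix();T[:3,3]=pos
    W=np.linalg.inv(T@np.array(c["T_tool_cam"]))
    return dict(c,rvec=cv2.Rodrigues(W[:3,:3])[0],tvec=W[:3,3])
def proj(c,P): return cv2.projectPoints(np.array(P,float).reshape(-1,1,3),np.array(c["rvec"],float),np.array(c["tvec"],float),np.array([[c["fx"],0,c["cx"]],[0,c["fy"],c["cy"]],[0,0,1.]]),None)[0].reshape(-1,2)
def quat(y,z):
    """tool orientation from finger direction y and jaw direction z"""
    y=np.array(y,float);z=np.array(z,float);z-=y*(y@z);z/=np.linalg.norm(z)
    return Ro.from_matrix(np.c_[np.cross(y,z),y,z]).as_quat(scalar_first=True)
E
python3 - <<'E'
from h import *
d=pickle.load(open("c0.pkl","rb"));t,s=d["top"],d["side"]
def cr(p,f,o): return (np.array(p)+.5)/f-.5+o
for p in((115,20),(503,93),(438,405),(43,325)): print("unit",onz(t,cr(p,4,[250,80]),.15)[:2])
for p in((35,487),(388,553)): print("drawer top front",onz(t,cr(p,4,[250,80]),.138)[:2])
for p in((150,72),(395,165)): print("flapT",onz(t,cr(p,5,[390,205]),.147)[:2])
for p in((208,62),(107,222)): print("flapS",onz(s,cr(p,4,[250,225]),.147)[:2])
for p in((80,42),(30,187),(330,296),): print("standT",onz(t,cr(p,5,[390,205]),.006)[:2])
for p in((462,150),): print("bottle",onz(t,p,.06)[:2])
for p in((332,235),(320,280)): print("pin",onz(t,p,.0)[:2])
E
```

```text
unit [0.83177363 0.14944725]
unit [ 0.79032791 -0.08390879]
unit [ 0.59603101 -0.04634449]
unit [0.63816602 0.18217418]
drawer top front [0.544718   0.18310767]
drawer top front [ 0.51138449 -0.01946161]
flapT [ 0.51120061 -0.18328731]
flapT [ 0.47167981 -0.29161914]
flapS [ 0.51267807 -0.18962189]
flapS [ 0.4711601  -0.29826036]
standT [ 0.55495851 -0.17806328]
standT [ 0.47918295 -0.15147402]
standT [ 0.42797999 -0.30113608]
bottle [ 0.71001948 -0.31360738]
pin [0.49395102 0.00972952]
pin [0.37959058 0.03747308]
```

```bash
cat >> h.py <<'E'
UY=np.radians(-10.2); ux=np.array([np.cos(UY),np.sin(UY),0]); uy=np.array([-np.sin(UY),np.cos(UY),0])
UC=np.array([.7141,.0503,0])
def U(x,y,z): return UC+ux*x+uy*y+np.array([0,0,z])
DOWN=[0,0,-1]
E
python3 - <<'E'
from h import *
from rig import r,hand,eyes
q1=quat(DOWN,uy);q2=quat(DOWN,-uy)
best=None
for q in(q1,q2):
    j=r.inverse_kinematics(U(-.25,0,.28),q); print(None if j is None else np.round(j,2))
    if j is not None and (best is None or abs(j[5])<abs(best[0][5])): best=(j,q)
q=best[1]; p0=r.current_ee_pos()
hand.set_gripper(0.0)
r.line_to([p0[0],p0[1],.28],max_speed=.2)
r.move_ptp(U(-.25,0,.28),q)
r.line_to(U(-.25,0,.097),max_speed=.15)
for k in range(4):
    g=r.line_to(U(-.09,0,.097),max_speed=.06,guard=14)
    p=r.current_ee_pos(); print(g,((p-UC)@ux),r.current_force(),r.current_t())
    if not g or (p-UC)@ux>-.125: break
r.dwell(.3);p=r.current_ee_pos();print((p-UC)@ux,r.current_force())
pickle.dump(q,open("q.pkl","wb"))
c=eyes.capture("wrist");print(np.round(c["T_tool_cam"],3))
E
```

```text
[-0.04 -0.24  1.87 -0.    1.52 -1.43]
[-0.04 -0.24  1.87  0.    1.52  1.71]
True -0.10965215558466297 [-0.71872233  0.06532211  0.43683918] 8.1583
-0.11128071549048187 [1.52157206 0.66210753 0.75384551]
[[-0.001  0.959  0.284 -0.083]
 [ 0.001 -0.284  0.959 -0.203]
 [ 1.     0.001 -0.001  0.001]
 [ 0.     0.     0.     1.   ]]
```

The push ended against the stop: the 14 N guard tripped with the fingers at unit x ≈ -0.110. Next I back off and look down on the hinge with the wrist camera, then look at the flap the same way.

```bash
python3 - <<'E'
from h import *
from rig import r,hand,eyes
p=r.current_ee_pos()
r.line_to(p-ux*.03,max_speed=.1)
r.line_to(p-ux*.03+[0,0,.103],max_speed=.2)
r.line_to(U(-.085,0,.2),max_speed=.15); r.dwell(.2)
pos,q=r.current_ee_pos(),r.current_tool_rot()
c=wcam(eyes.capture("wrist"),pos,q); pickle.dump(c,open("w1.pkl","wb"))
print(c["fx"],proj(c,[U(-.136,0,.035),U(-.136,.022,.035),U(-.1,-.12,.15),U(-.1,.12,.15)]))
cv2.imwrite("pics/w1.png",c["img"])
# over the flap: camera ~ above/behind it, fingers ahead
FY=np.radians(-20.1); fx=np.array([np.cos(FY),np.sin(FY),0]); fy=np.array([-np.sin(FY),np.cos(FY),0])
F=np.array([.4917,-.2407,0]); 
hand.set_gripper(1.0)
for s in(1,-1):
  j=r.inverse_kinematics(F+[0,0,.3],quat(DOWN,s*fx)); print(s,None if j is None else np.round(j,2))
print(r.current_t())
E
```

```text
336.33688395656253 [[315.13151952 136.72425509]
 [335.52390179 136.75112922]
 [160.82204702 196.06693682]
 [468.63030926 196.4861932 ]]
1 [-0.66 -0.07  1.68 -0.    1.53 -0.31]
-1 None
11.85
```

View pics/w1.png

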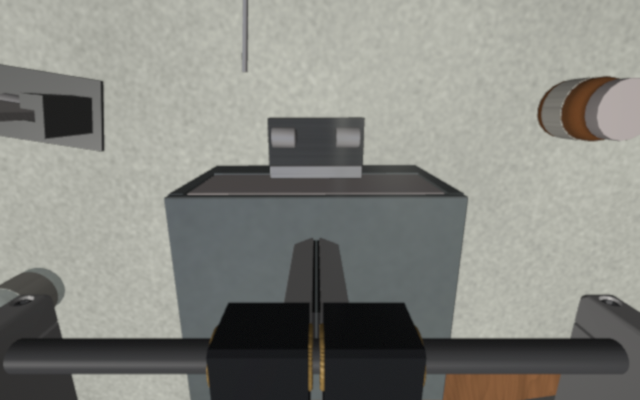

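The wrist view shows the drawer flush (pinkish front inside the unit's outline, rows 167–195). The two light knuckles are at about (283,137) and (348,137) on the dark block, gap centre about (316,137) against a predicted (315,137). I'll refine this with a brightness mask.

```bash
python3 - <<'E'
from h import *
c=pickle.load(open("w1.pkl","rb")); g=c["img"].astype(float).mean(2)
roi=g[112:166,262:370]
print("cols",np.round(g[132:143,262:372].mean(0)[::1]).astype(int))
for a,b in((275,292),(340,357)): print("rows",np.round(g[112:182,a:b].mean(1)).astype(int))
m=((roi>105)*255).astype(np.uint8)
n,l,s,ce=cv2.connectedComponentsWithStats(m)
for i in range(1,n):
    if s[i,4]>100: print(s[i]+[262,112,0,0,0],ce[i]+[262,112])
E
```

```text
cols [183 183 182 182 176 150 106  73  80 115 137 143 143 143 143 143 143 143
 143 143 143 143 142 142 142 142 141 141 141 141 139 130 105  74  57  57
  62  63  63  63  63  63  63  63  63  63  63  63  63  63  63  63  63  63
  63  63  63  63  63  62  63  63  63  63  63  64  65  65  66  68  69  71
  73  82 108 131 141 142 142 142 142 142 143 143 143 143 142 142 142 142
 142 142 142 142 141 141 139 127 101  81  80 103 146 169 173 173 172 172
 173 173]
rows [177 177 177 175 161 124  79  64  64  64  63  64  65  65  66  72  87 101
 110 119 126 133 138 143 146 148 148 148 147 145 142 138 131 120 106  87
  69  64  64  65  65  65  65  64  64  64  66  66  66  66  66  66  65  75
 105 134 144 146 146 145 145 143 144 146 143 124  87  70  69  69]
rows [179 179 179 175 159 124  93  85  85  84  83  83  83  83  84  89 100 110
 117 124 130 135 140 143 146 147 147 146 146 144 141 137 131 120 107  89
  76  73  73  73  73  73  73  72  71  72  72  72  72  71  71  71  72  85
 115 139 145 145 144 144 145 144 145 144 139 118  83  72  73  73]
[ 262  112  108   54 1274] [315.03924647 128.07142857]
[271 129  24  18 383] [282.4308094  137.78590078]
[336 128  25  19 415] [347.52048193 137.38072289]
```

```bash
cat >> h.py <<'E'
FY=np.radians(-20.1); fx=np.array([np.cos(FY),np.sin(FY),0]); fy=np.array([-np.sin(FY),np.cos(FY),0])
F=np.array([.4917,-.2407,0]); FQ=quat(DOWN,fx)
E
python3 - <<'E'
from h import *
from rig import r,hand,eyes
p=r.current_ee_pos(); r.line_to(p+[0,0,.08],max_speed=.2)
r.move_ptp(F+[0,0,.27],FQ); r.dwell(.2)
pos,q=r.current_ee_pos(),r.current_tool_rot()
c=wcam(eyes.capture("wrist"),pos,q); pickle.dump(c,open("w2.pkl","wb"))
print(np.round(proj(c,[F+fx*a+fy*b+[0,0,.147] for a,b in((0,0),(.004,.06),(-.004,.06),(.004,-.06),(-.004,-.06))]),1))
cv2.imwrite("pics/w2.png",c["img"]);print(r.current_t())
E
```

```text
[[315.7 191.6]
 [320.  130.5]
 [311.6 130.5]
 [319.4 246.9]
 [311.8 246.9]]
13.9167
```

View pics/w2.png

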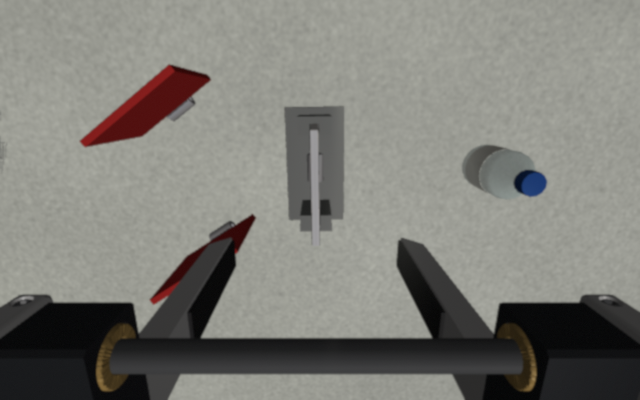

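The wrist view over the flap shows its light top edge running from (314,128) to (316,245), almost as predicted (316,130 to 316,247). The red decoys are well to the left. I'll measure the strip precisely.

```bash
python3 - <<'E'
from h import *
c=pickle.load(open("w2.pkl","rb")); im=c["img"].astype(int); g=im.mean(2)
for row in(135,150,190,200,210): print(row,g[row,304:330].astype(int))
print(g[118:138,313:316].mean(1).astype(int),g[236:254,315:318].mean(1).astype(int))
ra=[]
for row in(132,140,150,160,170,180,190,200,210,):
    l=g[row,300:332]; b=130; k=np.where(l>b)[0]
    k=[x for x in k if 5<x<25]
    x0=k[0]-1+(b-l[k[0]-1])/(l[k[0]]-l[k[0]-1]); x1=k[-1]+(l[k[-1]]-b)/(l[k[-1]]-l[k[-1]+1])
    P=onz(c,((x0+x1)/2+300,row),.147); e=P-F; ra.append((e@fy,e@fx)); print(row,round(x0+300,1),round(x1+300,1),np.round(ra[-1],4))
print(np.polyfit(*np.array(ra).T,1))
E
```

```text
135 [ 91  91  91  91  89  96 128 151 155 154 154 154 154 146 121  98  92  92
  92  91  92  92  93  92  93  94]
150 [ 92  93  92  93  91  96 123 146 153 154 153 154 154 147 123  99  94  93
  93  93  94  93  93  94  94  95]
190 [ 93  93  93  93  93  92  96 125 147 153 153 152 154 150 131 107  97  95
  95  95  96  97  96  97  97  97]
200 [ 53  52  51  48  48  48  71 120 147 154 153 153 155 153 136 101  67  51
  49  46  46  46  45  46  55  75]
210 [ 32  33  32  32  32  34  58 105 140 153 154 152 154 156 147 108  57  35
  34  33  34  35  36  37  38  46]
[ 90  90  90  89  86  77  66  62  62  62  68  94 129 150 154 154 154 154
 154 154] [155 155 155 155 156 155 156 156 156 156 154 151 149 152 155 156 156 156]
132 310.0 317.3 [ 0.0586 -0.0021]
140 310.2 317.7 [ 0.0511 -0.0018]
150 310.3 317.7 [ 0.0415 -0.0017]
160 310.6 317.8 [ 0.0318 -0.0015]
170 310.8 317.9 [ 0.0219 -0.0014]
180 310.9 318.4 [ 0.0119 -0.0011]
190 311.2 318.0 [ 0.0017 -0.0011]
200 311.4 318.2 [-0.0087 -0.0009]
210 311.7 318.4 [-0.0193 -0.0006]
[-0.01755064 -0.00097406]
```

```bash
cat >> h.py <<'E'
FY=np.radians(-19.1); F=F-.001*fx; fx=np.array([np.cos(FY),np.sin(FY),0]); fy=np.array([-np.sin(FY),np.cos(FY),0]); FQ=quat(DOWN,fx)
HQ=quat(DOWN,ux); H=U(-.1352,0,.035); DZ=.099   # TCP height above hole centre
E
python3 - <<'E'
from h import *
from rig import r,hand,eyes
assert r.inverse_kinematics(H+[0,0,DZ],HQ) is not None
r.line_to(F+[0,0,.18],max_speed=.2,frame=FQ)
print(r.line_to(F+[0,0,.116],max_speed=.1,guard=10)); r.dwell(.1)
f0=r.current_force()
hand.set_gripper(0.0); r.dwell(.2)
print(r.current_gripper_width()*94,r.current_force()-f0,r.current_ee_pos()-F)
g=r.line_to(F+[0,0,.18],max_speed=.06,guard=15); print(g,r.current_force()-f0,r.current_gripper_width()*94)
if not g:
    r.line_to(F+[0,0,.30],max_speed=.15); r.dwell(.2)
    print(r.current_force()-f0,r.current_moment(),r.current_gripper_width()*94)
    P=H+[0,0,DZ+.165]
    r.line_to(P,max_speed=.15,frame=HQ); r.dwell(.1)
    r.line_to(H+[0,0,DZ+.05],max_speed=.1,guard=10); r.dwell(.4)
    pos,q=r.current_ee_pos(),r.current_tool_rot(); print(pos-H)
    c=wcam(eyes.capture("wrist"),pos,q); s=eyes.capture("side");t=eyes.capture("top"); pickle.dump((c,s,t),open("w3.pkl","wb"))
    e=pos-[0,0,DZ]
    print(np.round(proj(c,[H,H+uy*.022,H-uy*.022,e+uy*.019,e-uy*.019,e+[0,0,.13]+uy*.06,e+[0,0,.13]-uy*.06]),1))
    cv2.imwrite("pics/w3.png",c["img"])
    k=cv2.resize(s["img"][130:255,300:440],None,fx=4,fy=4,interpolation=cv2.INTER_CUBIC)
    cv2.imwrite("pics/s3.png",k)
print(r.current_t())
E
```

```text
False
7.657023484031002 [-0.0262334   0.25806505 -0.24844923] [ 1.45596038e-05 -8.46299291e-06  1.15997050e-01]
False [ 0.55136157 -1.0964666  -2.29139206] 7.383951228033937
[ 0.45379807 -0.51442519 -1.52245169] [-0.05174423 -0.10761742 -0.0336885 ] 7.385397451145293
[ 6.70814676e-05 -1.50658948e-06  1.49137402e-01]
[[315.7 184.7]
 [315.7 164.4]
 [315.7 204.3]
 [315.7 177.2]
 [315.7 216.5]
 [315.9 152.3]
 [315.7 348.5]]
23.5417
```

View pics/w3.png

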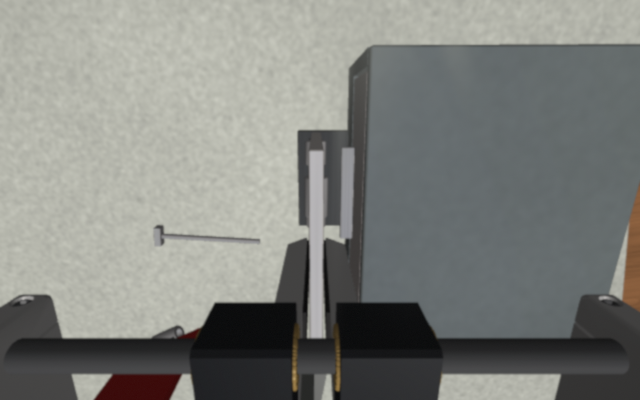

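View pics/s3.png

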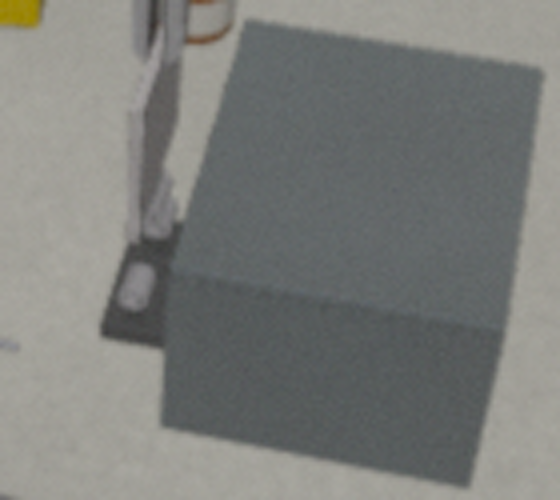

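The wrist view shows the flap held edge-on at column ~316, with the fixed far knuckle at (316,145) and the flap knuckle widening at rows 178+. The pin is undisturbed at (210,238). The side crop shows the flap over the gap with the near fixed knuckle at (137,287) in the crop. Now I'll measure the relative offsets.

```bash
python3 - <<'E'
from h import *
c,s,t=pickle.load(open("w3.pkl","rb")); g=c["img"].mean(2)
for row in(134,138,141,144,146,148,152,165,172,176,180,184,190,200,210,220): print(row,g[row,294:345].astype(int))
for col in(310,312,316,322,324,): print(col,"rows126+",g[126:236,col].astype(int))
a=cv2.resize(c["img"][120:235,285:365],None,fx=5,fy=5,interpolation=cv2.INTER_CUBIC)
cv2.imwrite("pics/w3c.png",a)
E
```

```text
134 [191 190 179 135  85  66  65  64  64  65  66  66  66  65  65  64  64  69
  72  73  73  73  73  73  74  73  70  67  65  65  66  66  66  66  67  67
  69  70  73  75  77  79  79  82  84  86  86  86  86  85  84]
138 [191 190 180 135  84  66  65  65  64  65  66  66  65  65  61  58  61  68
  73  74  73  74  74  74  73  74  73  69  66  65  66  67  67  66  66  68
  68  70  72  75  77  78  80  82  83  85  86  86  85  85  83]
141 [185 186 177 134  83  66  65  65  65  65  64  65  70  75  77  76  73  73
  73  74  74  74  74  74  74  74  74  76  86  93  92  82  72  67  66  67
  69  70  73  75  77  78  80  81  83  84  85  85  84  83  82]
144 [187 186 177 138  90  68  64  65  64  64  64  69  82  95 100  92  79  74
  73  73  74  74  74  73  74  74  74  79  99 119 119 101  78  68  67  67
  68  70  73  75  77  78  79  81  83  84  84  84  83  82  81]
146 [191 190 179 139  90  68  65  64  64  64  64  70  83  96 100  89  77  73
  74  74  74  74  74  74  74  73  74  75  88 112 117 100  77  68  66  67
  69  70  72  75  76  77  79  81  82  83  84  84  85  86  85]
148 [191 189 178 138  88  68  65  64  64
[... 3896 characters left out ...]
65 166 167
 167 167 167 167 167 167 166 167 167 167 167 167 167 166 167 166 166 166
 167 168 170 171 170 171 171 172 171 172 172 171 171 172 171 171 171 170
 171 171 170 170 169 169 169 169 169 169 170 172 172 173 173 172 172 173
 172 173]
324 rows126+ [185 185 181 158 108  66  64  66  66  66  65  66  66  67  73  92 112 120
 119 118 117 116 114 111 111 116 120 120 120 120 119 119 118 116 114 113
 112 110 102  92  87  86  86  86  85  85  85  85  84  83  84  89 105 122
 128 129 129 129 128 128 128 128 128 128 127 126 126 126 126 125 125 125
 124 124 125 124 124 125 128 128 128 127 127 127 126 125 125 124 124 123
 121 117 111 109 108 107 107 106 108 121 146 166 172 173 172 172 173 173
 173 174]
```

View pics/w3c.png

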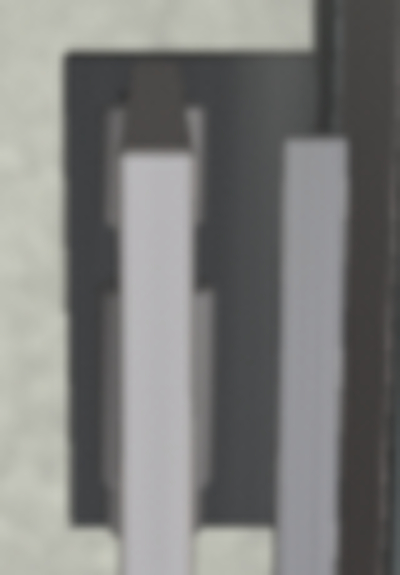

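Offsets measured relative to each other in the same image: the flap knuckle is about +0.6 mm fore-aft and -0.5 mm along the axis from the hinge gap centre, with tilt about 1°. I'll correct that and lower. A gentle touch on the fixed knuckles (known to be 5 mm below aligned) will check height, then I raise 5 mm.

```bash
python3 - <<'E'
from h import *
from rig import r,hand,eyes
T=H-.0006*ux+.0005*uy+[0,0,DZ]
r.line_to(T+[0,0,.05],max_speed=.05)
g=r.line_to(T+[0,0,.004],max_speed=.05,guard=5); print(g,r.current_ee_pos()-T,r.current_t())
if not g:
    r.dwell(.4); f0=r.current_force()
    g=r.line_to(T-[0,0,.009],max_speed=.008,guard=3.5); p=r.current_ee_pos()
    print("touch",g,p-T,r.current_force()-f0)
    dz=(p-T)[2]
    Z=T+[0,0,(dz+.005) if g else 0]
    r.line_to(Z,max_speed=.02); r.dwell(.5); print(r.current_ee_pos()-T,r.current_force()-f0)
    pos,q=r.current_ee_pos(),r.current_tool_rot()
    c=wcam(eyes.capture("wrist"),pos,q); s=eyes.capture("side"); pickle.dump((c,s),open("w4.pkl","wb"))
    a=cv2.resize(c["img"][110:240,285:365],None,fx=4,fy=4,interpolation=cv2.INTER_CUBIC)
    b=cv2.resize(s["img"][130:235,310:380],None,fx=5,fy=5,interpolation=cv2.INTER_CUBIC)
    o=np.zeros((525,680,3),np.uint8);o[:520,:320]=a;o[:525,330:]=b;cv2.imwrite("pics/w4.png",o)
    print(r.current_gripper_width()*94)
print(r.current_t())
E
```

```text
False [ 3.55544080e-04 -3.44396345e-05  4.47272165e-03] 24.8583
touch True [ 2.82494490e-05 -1.39129862e-05 -5.02584896e-03] [0.24881339 0.58393745 7.14959428]
[-1.14573295e-05 -8.80663618e-06 -5.57572899e-05] [ 0.43729606  1.34422833 -0.55192698]
7.68661972311361
27.4167
```

View pics/w4.png

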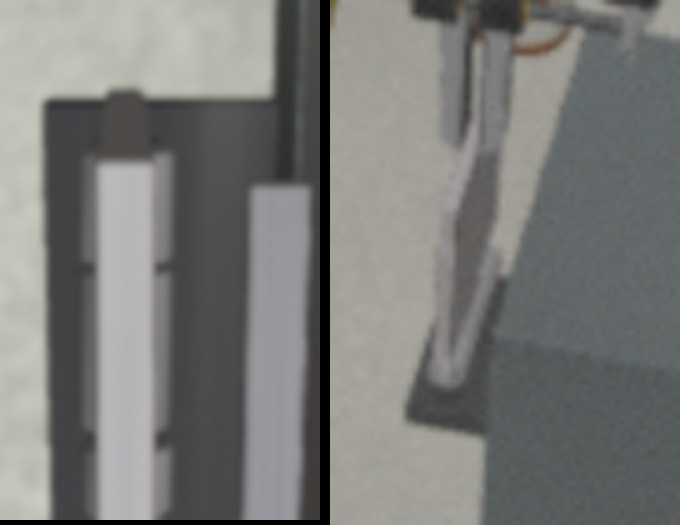

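The touch came at -5.03 mm, exactly as it should for correct alignment. In the wrist crop the flap knuckle sits in the gap in line with both fixed knuckles, with similar gaps at each end, and the contact force is gone. Handing in.

```bash
python3 - <<'E'
from rig import r,close_job
print(r.current_force(),r.current_gripper_width()*94,r.current_t()); close_job()
E
```

```text
[-0.09877044  0.36920321 -0.65693627] 7.68661972311361 27.4167
the job is handed in; nothing more can be done
```

The flap is hanging free between the hinge knuckles, still held in the gripper, and the job was handed in at 27.4 s; no verdict is reported. I pushed the drawer home against its stop, drew the aluminium flap straight up out of its stand, turned it about 9° to match the unit and lowered it into the gap.

**Last checks:**
- **Height:** a gentle touch on the fixed knuckles came 5.03 mm below my aligned height, against 5 mm expected. It peaked at about 7 N before I raised the flap back. After that the vertical force was within about 0.6 N of its pre-touch value, so I took it to be hanging free.
- **Alignment:** the last wrist picture shows the flap knuckle in line with both fixed knuckles, with similar gaps at each end. Earlier I measured and corrected offsets of about 0.6 mm fore-aft and 0.5 mm along the axis.
- **Grip:** the fingers hold at a 7.7 mm opening on the 8 mm panel.
- **Drawer:** it showed flush with the unit's front in the wrist picture after the push. I did not measure it again at the end.

**Disagreements:**
- The panel's top corner and its knuckle implied a sideways tilt of just under 1°, within the 7° limit, so I left it.
- The unit measured about 3% narrower than stated, in both the top and wrist views. I positioned from the hinge knuckles instead.

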